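# Load the reference bar in the infrared analyser and snug its screw press

## Task

Set up the small infrared analyser for its daily check: pick up the reference bar, slide it window end first along the steel plate into the guide under the screw press until it is fully home against the stop, and let go of it. Then turn the press's crank clockwise until the pad meets the bar and snug it by feel: clearly stiffer than its running drag, but not forced, or the crystal under the bar cracks. Leave the crank there, and do not shove the other things on the worktop about.

Things in the scene. Friction and masses are not known exactly. Their poses are not given: they have to be found in the camera images.
- analyser: infrared analyser, fixed: white box 190 x 130 mm, 52 mm high (its x -90..+100, y +-65 mm), dark display on the front (-x). Origin on the worktop, z up, x from front to back: the bar goes in along +x. A steel plate on top (x -86..+42, y +-42 mm) has its surface at z = 56 mm. Fully home, the bar's origin is at x = -35, y = 0, z = 56 mm here, axes parallel
- guide_mouth (a point): middle of the guide's mouth, on the plate (analyser x = -27, z = 56 mm), analyser axes. Two dark rails 5 mm high flare from about 33 mm apart here to 23 mm at x = -5 mm and run to x = +45 mm, where the face of the grey C-frame's column is the stop for the bar's tip. The C-frame's arm (36 mm wide, z = 85 to 107 mm) hangs over the guide from x = +2 mm back
- press_axis (a point): on the press screw's upright axis at the plate's surface (analyser x = +20, y = 0, z = 56 mm), where the small round crystal is; analyser axes. The crank turns about this axis
- spindle: the press's spindle: goes straight down without turning. Its lower end carries a round black pad, 19 mm across, on a levelling foot that is set anew now and then, so the pad's underside is within 1.5 mm above or below this origin (on the screw's axis); it starts about 6 to 12 mm above the bar's top. Good clamp: 40 to 110 N of pad on bar, best about 75; at 130 N the crystal cracks
- knob (a point): on the axis of the crank's upright black knob (19 mm round, 43 mm tall, spins freely on its pin), 30 mm above its foot, 13 mm below its top. The crank's flat bar under it is 13 mm wide, top 32 mm below this point. The knob runs on a 40 mm radius about the screw's axis and goes down with the screw. At the start it is to the back (+x) of that axis, up to 1.1 rad either way
- crank_hub (a point): on the screw's axis, top of the crank's hub. Clockwise from above drives crank and pad down 10 mm a turn, contact after 0.6 to 1.2 turns; it stays where left. Drag 0.20 N m: 5 N along the knob's path while turning, 2 to 4.5 N when held still after a step. Each 10 N of pad force adds 0.016 N m = 0.4 N there: snug is 2 to 3 N above the drag. Past contact the pad gains about 23 N per 0.1 rad
- ref_bar: reference bar, loose, about 200 g: flat aluminium bar 160 x 20 x 8 mm, tip (+x end) narrowed to 14 mm over its last 14 mm, amber window 24 x 14 mm in the upper face centred 55 mm from the middle (25 mm from the tip), upright blue grip at the other end. Origin at the centre of the underside, x along the bar towards the window end, z up
- bar_grip (a point): centre of the bar's blue ribbed grip (34 mm long, 16 mm wide, top 27 mm above the bar's underside); 63 mm behind the bar's middle, 17 mm above its underside; x along the bar
- specimen_cup: bystander: specimen cup with a red screw lid, 62 mm round, 72 mm tall; origin under its centre
- strip_tube: bystander: white test strip tube with coloured squares, 53 x 49 x 126 mm tall; origin under its centre
- slide_box: bystander: flat blue and white carton, 100 x 82 x 26 mm; origin under its centre
There are look-alikes about, which are no part of the job. There is more than one size of the ref_bar; the job needs the largest.

How it is judged:
By the outcome, as a careful person would: the job done as asked, in the order asked, and still so for the second after the job is handed in, with the robot touching nothing.
It also fails if it takes over 69 s, if anything falls off the work surface, if the arm or the gripper's body presses on something with over 40 N, if the wrist force passes 120 N, or if a joint passes its speed limit or range.

## Robot

A 6-joint arm with a two-finger parallel gripper is mounted at the origin on a cart in front of the work surface, level with it; the furniture and walls round the work are solid. World frame = base frame: x ahead of the robot, y to its left, z up, the work surface at z = 0. Lengths are in m, angles in rad, forces in N, time in s.
With the tool pointing down it reaches from about 0.4 to 0.925 m from the base axis. Payload 12.5 kg.
Tool frame: the origin (TCP) lies midway between the tips of the shut fingers; the grasp point (between the pads) lies 19 mm behind it (bot.grip_point_offset is the distance from the TCP to the grasp point, in m); x points along the fingers, y is the direction in which the jaws open and shut, and the axes are right-handed (so a half turn about x gives the same grasp; the last joint's range is limited). The gripper opens to 95 mm and grips with 3 to 60 N. Pads are 20 mm wide; open, the fingers measure 119 mm over their backs; the gripper's body (75 mm by 180 mm) begins 59 mm behind the grasp point.
Start: joints at [1.199, 0.491, 1.559, -0, 1.092, -0.106], TCP at [0.164, 0.603, 0.188] pointing down, gripper open.
Joint ranges: [-3.1, 3.1], [-0.84, 2.19], [0.05, 2.79], [-1.13, 4.28], [0.06, 2.93], [-2.69, 2.69]. Speed limits (rad/s): [2.22, 2.22, 2.79, 3.14, 3.14, 3.14].

## Interface

Orientations are given as a rotation vector (axis times angle).
In Python, from rig import monitor, read_camera, bot gives the robot as it stands.
- The arm moves only by the tool play_rows, never from a script. Its argument "steps" is a list of rows, each a list of 5 numbers: the shift along the world's x, y, z in mm, then the turn about the world's z in degrees, then the finger opening in mm, from 0 to 95.1. A call has 1 to 12 rows; each row is the pose to reach, as a shift and turn from the pose commanded when the call began; what a row does not reach only later rows make up. A row lasts 1/10 s, in which the tool goes at most 50 mm and 8.59 degrees, less where a joint would pass 70% of its speed; a pose out of reach is approached as far as the arm can. A call with a gripper value outside its range is refused whole. The fingers move at their own pace and stop on an object; the grip force is fixed at half the most. Time passes only in rows, so rows that repeat a pose let the fingers close. It gives the time, the measured TCP pose, the force and the opening at its end, in the units of the state.
- monitor.observe(): the state, without advancing time (a new reading comes with each control period).
- read_camera(name): name is "scene" or "top"; returns a dict with "frame" (420x560x3 uint8, red, green, blue), "camera_matrix" (3x3 intrinsics, pixels), "camera_from_world" (4x4, takes a point from world to camera coordinates). Camera axes: x right, y down, z forward; pixel columns grow to the right and rows downward; lengths in m; the calibration is good to about 2 mm. A picture is of the moment at which its call begins. There is no depth.
- bot.close_job(): hands the job in, once; it reports no verdict.
The state is a dict: "t": time; "q": joint angles; "qd": joint speeds; "tau": joint torques, N m; "tcp_pos": TCP position; "tcp_rot": TCP orientation; "force": force on the tool from outside, world axes, zero at the start; "moment": the same for the moment, N m; "opening": opening from 0.0 (shut) to 1.0 (fully open).
Only numpy, scipy, OpenCV 4.12 (cv2) and the standard library are available. Lean on these libraries where they do the work, as an engineer would, in place of code of your own. Each camera call takes 0.05 s, during which the arm holds its last target. There are 200 camera calls.

## Working session

There is one attempt and no reset: what is moved stays moved. The work goes in short steps, Python scripts to look and compute and a tool call to move; the robot and the scene stay as the last step left them, time stands still between calls to the robot, and variables do not carry over. Pictures are saved under pics/ and viewed, about 8 in all and at most 12, crops included, and the job is handed in when it is done.

Besides the shell and the picture viewer there is one more tool, called after "Request:" as name(argument=value, ...) on one line, values as JSON. play_rows: Moves the arm, as the interface text tells. Its arguments: {"type":"object","properties":{"steps":{"type":"array","items":{"type":"array","items":{"type":"number"}}}},"required":["steps"]}

```bash
mkdir -p pics; cat > h.py <<'E'
import numpy as np, cv2
from rig import monitor, read_camera, bot
def snap(name, fn, crop=None, scale=1):
    r=read_camera(name); np.savez('cam_'+name, K=r['camera_matrix'], T=r['camera_from_world'])
    im=cv2.cvtColor(np.asarray(r['frame']),cv2.COLOR_RGB2BGR); cv2.imwrite('pics/raw_'+fn,im)
    if crop: x0,y0,x1,y1=crop; im=im[y0:y1,x0:x1]
    cv2.imwrite('pics/'+fn, cv2.resize(im,None,fx=scale,fy=scale,interpolation=cv2.INTER_CUBIC))
def cam(name):
    d=np.load('cam_'+name+'.npz'); return d['K'],d['T']
def ray(name,u,v,z):
    K,T=cam(name); R,t=T[:3,:3],T[:3,3]; c=-R.T@t
    d=R.T@np.linalg.inv(K)@np.array([u,v,1.]); return c+d*(z-c[2])/d[2]
def proj(name,p):
    K,T=cam(name); q=K@(T[:3,:3]@np.asarray(p)+T[:3,3]); return q[:2]/q[2]
E
python3 - <<'E'
from h import *
snap('scene','s1.png',None,1.4); snap('top','t1.png',None,1.4)
for n in('scene','top'):
    K,T=cam(n); print(n,K[0,0],-T[:3,:3].T@T[:3,3])
s=monitor.observe(); print({k:np.round(s[k],3) for k in s}, bot.grip_point_offset)
E
```

```text
scene 487.88201820412957 [0.10745077 1.13016812 1.13772983]
top 451.08608026274345 [0.3446099  0.33538037 1.33311664]
{'t': np.float64(0.1), 'q': array([ 1.199,  0.491,  1.559,  0.   ,  1.092, -0.106]), 'qd': array([-0.001, -0.001, -0.002, -0.001,  0.001,  0.001]), 'tau': array([ 2.0000e-03, -6.1363e+01, -2.5861e+01,  6.9000e-02,  4.7000e-02,
       -0.0000e+00]), 'tcp_pos': array([0.164, 0.603, 0.188]), 'tcp_rot': array([ 0.208,  1.561, -0.209]), 'force': array([ 0.031, -0.224, -0.375]), 'moment': array([ 0.013, -0.036,  0.03 ]), 'opening': np.float64(0.998)} 0.0188
```

View pics/s1.png

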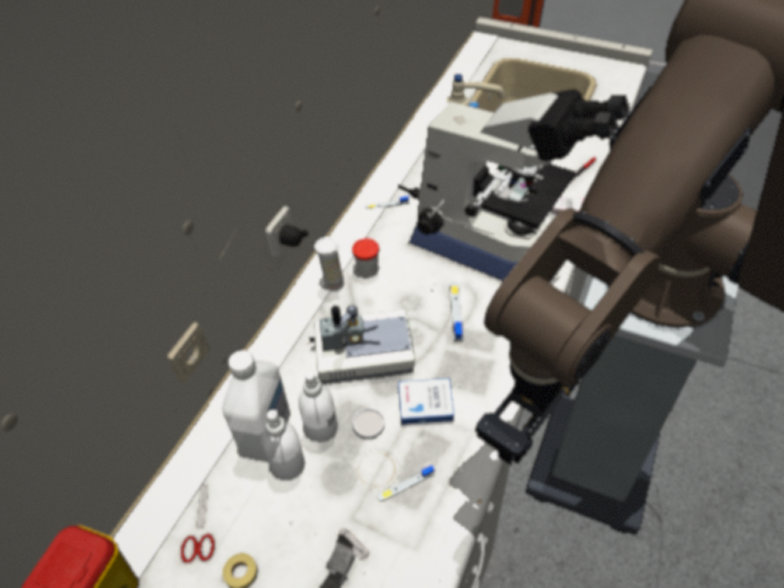

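View pics/t1.png

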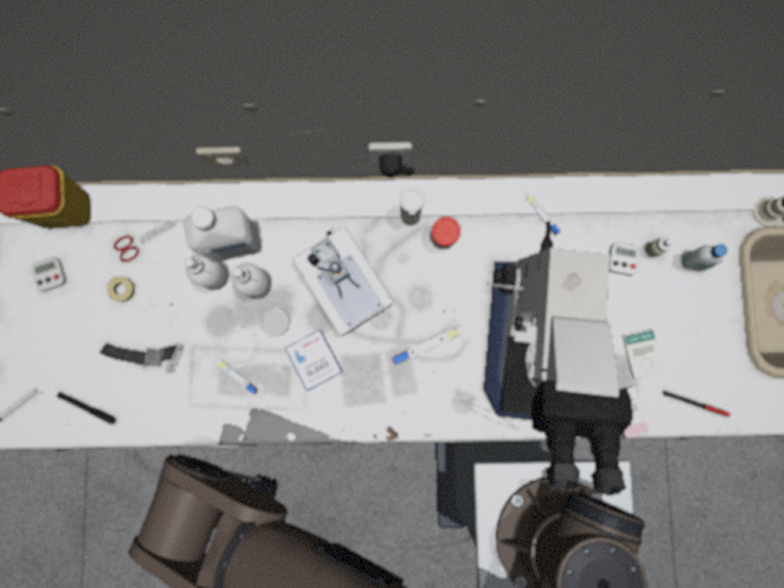

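Three candidates for the bar in the top picture: (427,346), (238,376) and (545,214). The one at (427,346) looks longest. I'll measure it in an enlarged crop.

```bash
python3 - <<'E'
from h import *
im=cv2.imread('pics/raw_t1.png'); c=im[145:295,140:340]
cv2.imwrite('pics/t1c.png',cv2.resize(c,None,fx=4,fy=4,interpolation=cv2.INTER_CUBIC))
im=cv2.imread('pics/raw_s1.png'); c=im[190:310,210:350]
cv2.imwrite('pics/s1c.png',cv2.resize(c,None,fx=5,fy=5,interpolation=cv2.INTER_CUBIC))
for n,a,b in (('A',(393,358),(459,334)),('B',(220,363),(256,390)),('C',(528,195),(559,233))):
    p=ray('top',a[0]/1.4,a[1]/1.4,.008);q=ray('top',b[0]/1.4,b[1]/1.4,.008); print(n,p,q,np.linalg.norm(p-q))
E
```

```text
A [0.37026152 0.32274042 0.008     ] [0.41779464 0.18338914 0.008     ] 0.14723510256237
B [0.3664732  0.68377096 0.008     ] [0.30939918 0.60827332 0.008     ] 0.0946432046040779
C [0.71431065 0.0250848  0.008     ] [ 0.62966824 -0.0373682   0.008     ] 0.1051889481230634
```

View pics/t1c.png

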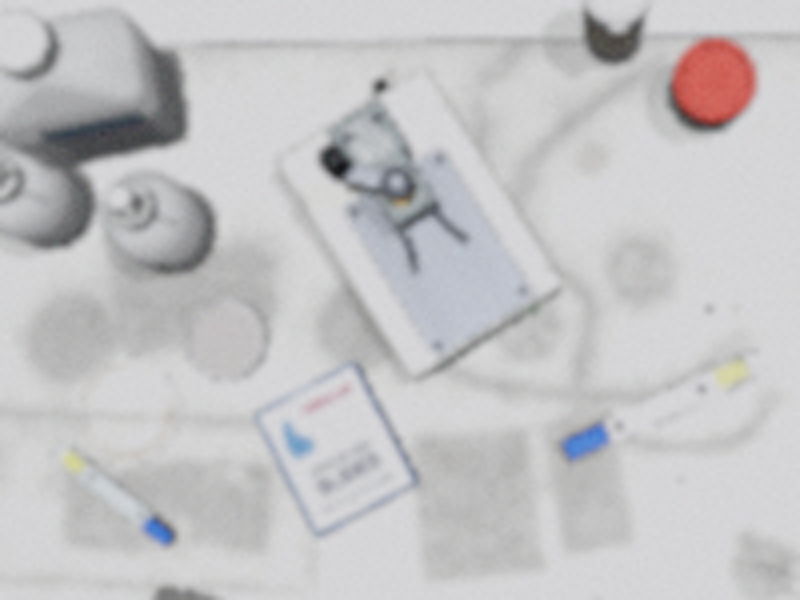

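View pics/s1c.png

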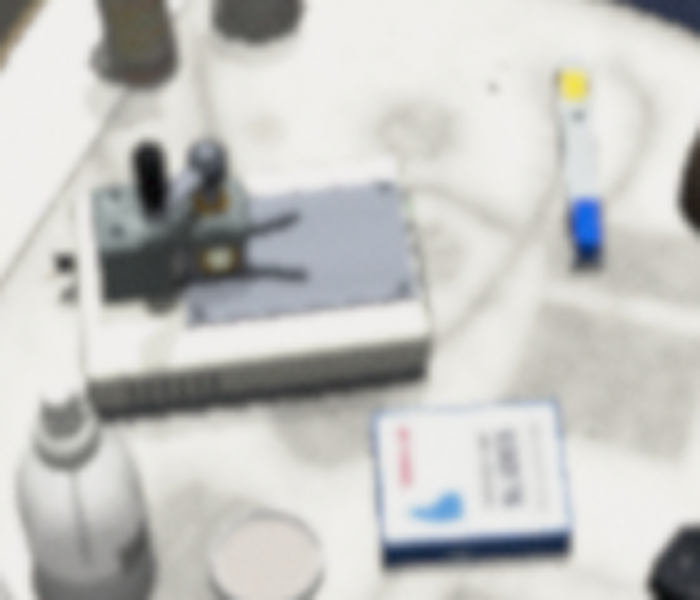

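The crops show bar A (blue grip at top-crop (585,441), amber window at (732,373)) is clearly the longest, so it's the job's bar. The analyser's insertion direction points up-left, with the press hub at (398,182) and the knob at (338,160). Next I fit the poses.

```bash
cat > fit.py <<'E'
from h import *
from scipy.optimize import least_squares
def fit(obs,x0):
    def f(p,split=False):
        c,s=np.cos(p[2]),np.sin(p[2]); r=[]
        for n,u,v,X in obs:
            w=[p[0]+c*X[0]-s*X[1],p[1]+s*X[0]+c*X[1],X[2]]
            r.append(proj(n,w)-[u,v])
        return np.ravel(r)
    s=least_squares(f,x0,loss='soft_l1'); print(np.round(s.x,4),np.degrees(s.x[2])); print(np.round(f(s.x).reshape(-1,2),1).tolist()); return s.x
T=lambda u,v,X:('top',140+(u+.5)/4-.5,145+(v+.5)/4-.5,np.array(X)/1000)
S=lambda u,v,X:('scene',210+(u+.5)/5-.5,190+(v+.5)/5-.5,np.array(X)/1000)
if __name__=='__main__':
    to=[T(415,375,(-90,65,52)),T(560,288,(-90,-65,52)),T(282,158,(100,65,52)),T(425,70,(100,-65,52)),T(415,270,(-27,17,60)),T(466,241,(-27,-17,60))]
    so=[S(427,345,(-90,65,52)),S(397,165,(-90,-65,52)),S(88,380,(100,65,52)),S(306,274,(-27,17,60)),S(299,215,(-27,-17,60))]
    for o in(to,so,to+so): fit(o,[.5,.4,.5])
    print('bar')
    to=[T(585,441,(-63,0,27)),T(732,373,(55,0,8)),T(752,362,(78,0,8))]
    so=[S(587,217,(-63,0,27)),S(574,85,(55,0,8)),S(574,68,(78,0,8))]
    for o in(to,so,to+so): fit(o,[.4,.25,-1])
    for n,u,v,X in (T(338,157,(0,0,0)),T(398,180,(0,0,0)),S(148,150,(0,0,0)),S(207,150,(0,0,0))):
        print(n,[ray(n,u,v,z).round(3).tolist() for z in(.12,.15,.18)])
E
python3 fit.py
```

```text
[0.5263 0.4214 0.5396] 30.91574708501161
[[-0.9, 1.6], [1.6, -0.7], [-2.1, -0.1], [0.6, -1.5], [1.7, -0.1], [-0.9, 0.9]]
[0.5221 0.4253 0.5265] 30.168343588905902
[[0.6, -0.6], [0.9, -1.6], [-2.2, 0.2], [-0.3, 0.1], [0.0, 2.1]]
[0.5245 0.423  0.5345] 30.626266343606357
[[-1.7, 2.3], [1.0, 0.1], [-2.6, 0.3], [0.3, -0.9], [1.1, 0.6], [-1.5, 1.6], [0.3, -1.7], [0.2, -2.6], [-2.4, -0.5], [-0.7, -0.8], [-0.5, 1.2]]
bar
[ 0.3972  0.2511 -1.1535] -66.0886424870136
[[-0.2, 0.1], [-0.7, 0.2], [1.3, -0.3]]
[ 0.3938  0.25   -1.1589] -66.3977764259562
[[-0.0, 0.6], [0.2, 0.3], [-0.2, -2.0]]
[ 0.3956  0.2504 -1.1553] -66.1915468188992
[[0.0, 0.7], [-0.4, 0.8], [1.6, 0.3], [-0.6, 0.5], [-0.5, 0.2], [-0.9, -2.0]]
top [[0.566, 0.474, 0.12], [0.56, 0.471, 0.15], [0.555, 0.468, 0.18]]
top [[0.549, 0.434, 0.12], [0.544, 0.431, 0.15], [0.539, 0.429, 0.18]]
scene [[0.582, 0.422, 0.12], [0.568, 0.443, 0.15], [0.554, 0.464, 0.18]]
scene [[0.553, 0.41, 0.12], [0.54, 0.431, 0.15], [0.527, 0.453, 0.18]]
```

```bash
python3 - <<'E'
from h import *
from scipy.spatial.transform import Rotation as R
s=monitor.observe(); M=R.from_rotvec(s['tcp_rot']).as_matrix(); print(M.round(3)); print('y ang',np.degrees(np.arctan2(M[1,1],M[0,1])), 'pos',s['tcp_pos'])
def tri(a,b):
    zs=np.linspace(0,.35,351); d=[np.linalg.norm(ray('top',*a,z)-ray('scene',*b,z)) for z in zs]; i=np.argmin(d); print(zs[i],d[i],ray('top',*a,zs[i]),ray('scene',*b,zs[i]))
print('spray near'); tri((140+128/4,145+203/4),(221,268))
print('jug cap'); tri((140+25/4,145+45/4),(242/1.4,360/1.4))
print('tube'); tri((411/1.4,197/1.4),(326/1.4,243/1.4))
print('knob top');tri((140+336/4,145+156/4),(210+148/5,190+147/5))
# bar grasp target: 68 behind middle
p=np.array([.3956,.2504]); a=-1.1553; print('grasp',p-.068*np.array([np.cos(a),np.sin(a)]))
o=np.array([.5245,.423]);a=.5345;u=np.array([np.cos(a),np.sin(a)]);print('pre',o-(.115+.068)*u,'home',o-(.035+.068)*u,'axis',o+.02*u)
E
```

```text
[[-0.     0.263  0.965]
 [-0.001  0.965 -0.263]
 [-1.    -0.001 -0.   ]]
y ang 74.76962740537886 pos [0.16405634 0.60284994 0.18773567]
spray near
0.17 0.003222957583782668 [0.52786123 0.60474315 0.17      ] [0.53082171 0.60601714 0.17      ]
jug cap
0.232 0.0002777131577000386 [0.61902521 0.65567158 0.232     ] [0.61877644 0.655795   0.232     ]
tube
0.129 0.005829539529618498 [0.68077711 0.28255118 0.129     ] [0.67520649 0.28083312 0.129     ]
knob top
0.185 0.0023917812009758076 [0.5537237  0.46727624 0.185     ] [0.55142621 0.4666113  0.185     ]
grasp [0.3681522  0.31261429]
pre [0.36702421 0.32977782] home [0.43586609 0.37053068] axis [0.54171047 0.43318822]
```

Request:
play_rows(steps=[[25, -36, 0, -8, 95], [51, -73, 0, -16, 95], [77, -109, 0, -24, 95], [102, -145, 0, -32, 95], [128, -181, 0, -40, 95], [153, -218, 0, -48, 95], [179, -254, 0, -51, 95], [204, -290, -20, -51, 95], [204, -290, -60, -51, 95], [204, -290, -100, -51, 95], [204, -290, -128, -51, 95], [204, -290, -128, -51, 95]])

```text
t: 1.3
tcp_pos: [0.3667, 0.3119, 0.0575]
tcp_rot: [0.895, 1.38, -0.904]
force: [-1.1, 0.3, 0.5]
opening: 0.999
```

```bash
python3 - <<'E'
from h import *
snap('scene','s2.png',(230,150,390,270),5)
E
```

```text
(no output)
```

View pics/s2.png

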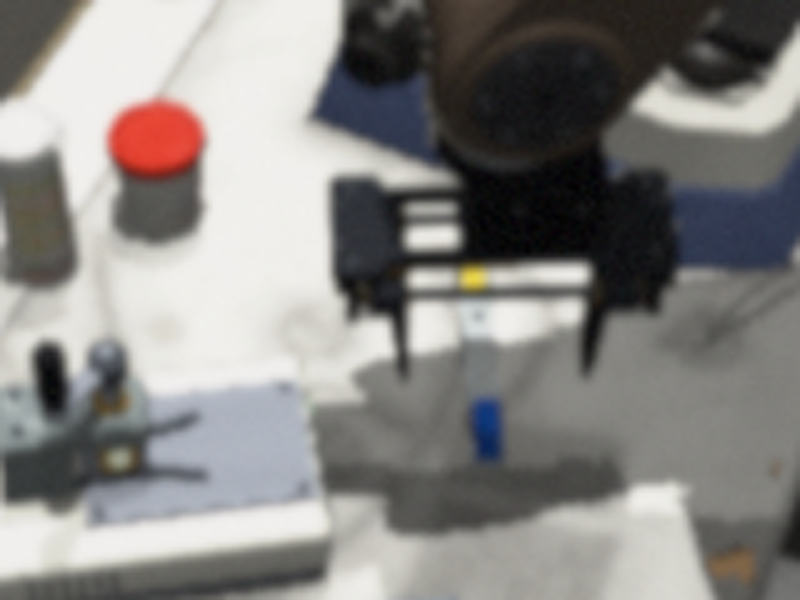

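The fingers straddle the blue grip at (487,430), tips at x 403 and 588. I'll go down and close.

Request:
play_rows(steps=[[0, 0, -25, 0, 95], [0, 0, -45, 0, 95], [0, 0, -53, 0, 95], [0, 0, -53, 0, 50], [0, 0, -53, 0, 5], [0, 0, -53, 0, 5], [0, 0, -53, 0, 5], [0, 0, -53, 0, 5], [0, 0, -53, 0, 5], [0, 0, -53, 0, 5]])

```text
t: 2.35
tcp_pos: [0.3682, 0.3131, 0.0074]
tcp_rot: [0.899, 1.377, -0.898]
force: [0.4, 0.8, -0.1]
opening: 0.469
```

Still closing.

Request:
play_rows(steps=[[0, 0, -2, 0, 5], [0, 0, -2, 0, 5], [0, 0, -2, 0, 5], [0, 0, -2, 0, 5], [0, 0, -2, 0, 5], [0, 0, -2, 0, 5], [0, 0, -2, 0, 5], [0, 0, -2, 0, 5]])

```text
t: 3.15
tcp_pos: [0.3681, 0.3131, 0.0053]
tcp_rot: [0.898, 1.377, -0.898]
force: [-0.4, -0.5, 0.9]
opening: 0.054
```

The opening is 5 mm where a 16 mm grip was expected, so the grasp missed. Looking again.

```bash
python3 - <<'E'
from h import *
snap('scene','s3.png',(270,170,370,270),6); snap('top','t3.png',(250,210,350,290),8)
a=cv2.imread('pics/s3.png');b=cv2.imread('pics/t3.png')
h=400;f=lambda i:cv2.resize(i,(400,h*1)) 
cv2.imwrite('pics/st3.png',np.hstack([cv2.resize(a,(400,400)),cv2.resize(b,(400,320))[:,:] if 0 else cv2.copyMakeBorder(cv2.resize(b,(400,320)),0,80,0,0,cv2.BORDER_CONSTANT)]))
print(proj('scene',[.3682,.3131,.0053]),proj('top',[.3682,.3131,.0053]))
E
```

```text
[326.14875936 239.63149567] [284.0115937  256.37960149]
```

View pics/st3.png

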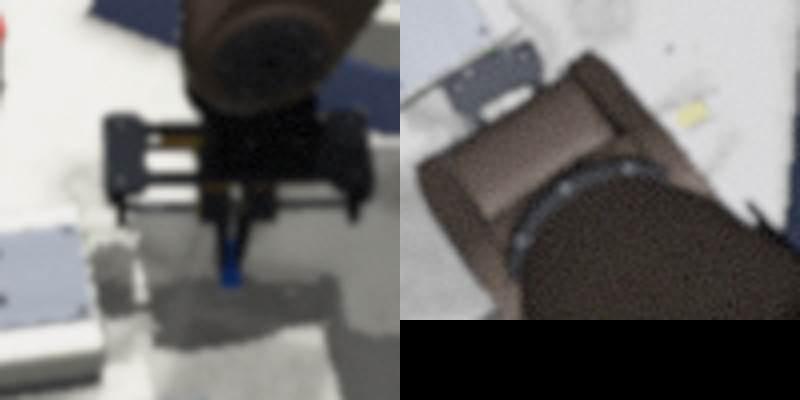

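The view is ambiguous, because blue shows between the fingers. A short lift will settle it.

Request:
play_rows(steps=[[0, 0, 5, 0, 5], [0, 0, 20, 0, 5], [0, 0, 40, 0, 5], [0, 0, 60, 0, 5], [0, 0, 60, 0, 5], [0, 0, 60, 0, 5]])

```text
t: 3.85
tcp_pos: [0.3682, 0.3131, 0.0654]
tcp_rot: [0.899, 1.377, -0.898]
force: [-0.3, 0.1, -0.6]
opening: 0.052
```

```bash
python3 - <<'E'
from h import *
snap('scene','s4.png',(270,150,370,250),6)
print(proj('scene',monitor.observe()['tcp_pos']),monitor.observe()['force'],monitor.observe()['opening'])
E
```

```text
[327.03187808 226.76002941] [ 0.02835525  0.75776009 -0.54631693] 0.05513872939352588
```

View pics/s4.png

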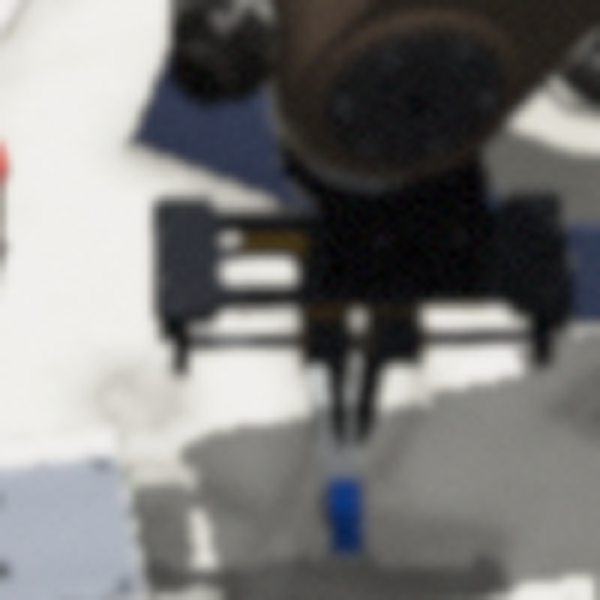

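The grip didn't move, so the fingers probably closed above it or beside it. A closed-finger touch probe at the grip's centre will show which.

Request:
play_rows(steps=[[2, -5, -10, 0, 5], [2, -5, -25, 0, 5], [2, -5, -33, 0, 5], [2, -5, -36, 0, 5], [2, -5, -36, 0, 5]])

```text
t: 4.4
tcp_pos: [0.3699, 0.3078, 0.0285]
tcp_rot: [0.897, 1.378, -0.9]
force: [-0.7, 0.3, 0.4]
opening: 0.052
```

Request:
play_rows(steps=[[0, 0, -2, 0, 5], [0, 0, -3, 0, 5], [0, 0, -3, 0, 5]])

```text
t: 4.7
tcp_pos: [0.3702, 0.3082, 0.0264]
tcp_rot: [0.899, 1.377, -0.898]
force: [-0.0, -0.4, -0.2]
opening: 0.052
```

Request:
play_rows(steps=[[0, 0, -2, 0, 5], [0, 0, -3, 0, 5], [0, 0, -3, 0, 5]])

```text
t: 5.0
tcp_pos: [0.3701, 0.308, 0.0232]
tcp_rot: [0.898, 1.377, -0.898]
force: [0.3, 1.0, -0.2]
opening: 0.052
```

```bash
python3 - <<'E'
from h import *
snap('scene','s5.png',(295,190,360,255),9)
p=monitor.observe()['tcp_pos']
q=lambda X:((proj('scene',X)-[295,190]+.5)*9).round()
print(p,q(p),'up20',q(p+[0,0,.02]),'-y20',q(p-[0,.02,0]),'x20',q(p+[.02,0,0]))
b=np.array([.3956,.2504]);a=-1.1553;u=np.array([np.cos(a),np.sin(a)]);n=np.array([-u[1],u[0]])
for l in(-80,-46):
  for w in(-8,8): print(l,w,[q([*(b+u*l/1000+n*w/1000),z]).tolist() for z in(0,.027)])
print('tip',q([*(b+u*.08),.008]),'win',q([*(b+u*.055),.008]))
E
```

```text
[0.37014407 0.30809766 0.02324241] [287. 404.] up20 [289. 365.] -y20 [308. 358.] x20 [228. 385.]
-80 -8 [[312.0, 490.0], [316.0, 439.0]]
-80 8 [[262.0, 490.0], [265.0, 439.0]]
-46 -8 [[306.0, 405.0], [309.0, 354.0]]
-46 8 [[256.0, 406.0], [259.0, 355.0]]
tip [261. 101.] win [265. 156.]
```

View pics/s5.png

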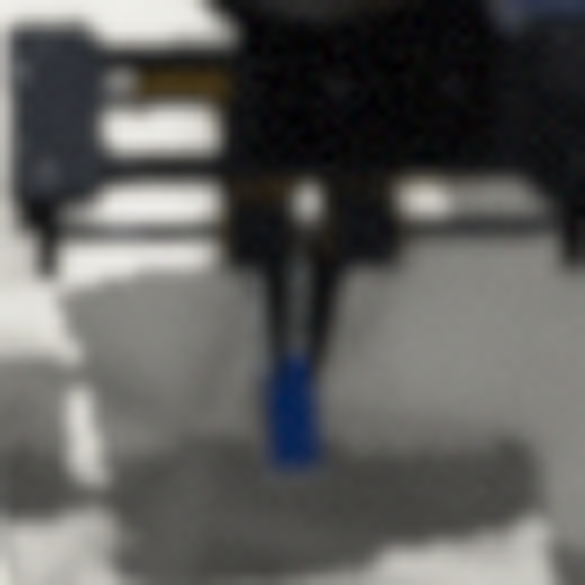

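Request:
play_rows(steps=[[0, 0, -3, 0, 5], [0, 0, -6, 0, 5], [0, 0, -6, 0, 5]])

```text
t: 5.35
tcp_pos: [0.37, 0.3079, 0.0168]
tcp_rot: [0.898, 1.378, -0.899]
force: [-0.2, -0.5, -0.5]
opening: 0.049
```

Request:
play_rows(steps=[[0, 0, -2, 0, 5], [0, 0, -4, 0, 5], [0, 0, -4, 0, 5]])

```text
t: 5.65
tcp_pos: [0.3701, 0.308, 0.013]
tcp_rot: [0.898, 1.378, -0.899]
force: [0.2, -0.8, -0.5]
opening: 0.057
```

Request:
play_rows(steps=[[0, 0, -2, 0, 5], [0, 0, -4, 0, 5], [0, 0, -4, 0, 5]])

```text
t: 5.95
tcp_pos: [0.3701, 0.308, 0.009]
tcp_rot: [0.898, 1.377, -0.899]
force: [0.2, 0.4, 0.1]
opening: 0.054
```

Request:
play_rows(steps=[[0, 0, -2, 0, 5], [0, 0, -4, 0, 5], [0, 0, -4, 0, 5]])

```text
t: 6.25
tcp_pos: [0.3701, 0.308, 0.005]
tcp_rot: [0.898, 1.377, -0.899]
force: [0.6, -0.2, -0.1]
opening: 0.052
```

Request:
play_rows(steps=[[0, 0, -2, 0, 5], [0, 0, -3, 0, 5], [0, 0, -3, 0, 5]])

```text
t: 6.55
tcp_pos: [0.3701, 0.308, 0.0021]
tcp_rot: [0.898, 1.377, -0.899]
force: [-0.4, -0.4, 0.7]
opening: 0.054
```

```bash
cat > blue.py <<'E'
from h import *
import sys
def blue(fn,box):
    im=cv2.imread(fn); h=cv2.cvtColor(im,cv2.COLOR_BGR2HSV); m=cv2.inRange(h,(105,150,60),(125,255,255)); k=np.zeros_like(m); x0,y0,x1,y1=box; k[y0:y1,x0:x1]=m[y0:y1,x0:x1]
    ys,xs=np.nonzero(k); return (len(xs),xs.mean().round(2),ys.mean().round(2),xs.min(),xs.max(),ys.min(),ys.max()) if len(xs) else None
E
python3 - <<'E'
from blue import *
snap('scene','s6.png'); snap('top','t6.png')
for f in('s1','s2','s3','s4','s5','s6'): print(f,blue(f'pics/raw_{f}.png',(310,215,345,255)))
for f in('t1','t3','t6'): print(f,blue(f'pics/raw_{f}.png',(270,240,300,270)))
print(monitor.observe()['tcp_pos'],monitor.observe()['force'])
E
```

```text
s1 (41, np.float64(326.85), np.float64(235.34), np.int64(325), np.int64(329), np.int64(231), np.int64(240))
s2 (40, np.float64(326.9), np.float64(235.25), np.int64(325), np.int64(329), np.int64(231), np.int64(240))
s3 (17, np.float64(327.41), np.float64(238.29), np.int64(326), np.int64(329), np.int64(236), np.int64(240))
s4 (38, np.float64(326.79), np.float64(235.24), np.int64(325), np.int64(329), np.int64(231), np.int64(240))
s5 (41, np.float64(327.0), np.float64(235.29), np.int64(325), np.int64(329), np.int64(230), np.int64(240))
s6 (21, np.float64(327.43), np.float64(237.81), np.int64(326), np.int64(329), np.int64(235), np.int64(240))
t1 (25, np.float64(286.0), np.float64(254.76), np.int64(282), np.int64(290), np.int64(252), np.int64(257))
t3 None
t6 None
[0.37016868 0.30807347 0.00226098] [-0.29737146 -0.00519779  0.27978976]
```

Request:
play_rows(steps=[[0, 0, -2, 0, 5], [0, 0, -2, 0, 5]])

```text
t: 6.85
tcp_pos: [0.3703, 0.3082, 0.0009]
tcp_rot: [0.899, 1.377, -0.898]
force: [-1.3, -0.5, 11.1]
opening: 0.057
```

Request:
play_rows(steps=[[0, 0, -2, 0, 5], [0, 0, -2, 0, 5]])

```text
t: 7.05
tcp_pos: [0.3705, 0.3083, 0.0007]
tcp_rot: [0.9, 1.376, -0.896]
force: [-7.6, -4.3, 43.3]
opening: 0.054
```

Request:
play_rows(steps=[[0, 0, -2, 0, 5], [0, 0, -2, 0, 5]])

```text
t: 7.25
tcp_pos: [0.3707, 0.3085, 0.0005]
tcp_rot: [0.901, 1.376, -0.895]
force: [-11.2, -8.0, 75.4]
opening: 0.054
```

Request:
play_rows(steps=[[0, 0, 10, 0, 5], [0, 0, 40, 0, 5], [0, 0, 80, 0, 95], [0, 0, 100, 0, 95], [0, 0, 100, 0, 95]])

```text
t: 7.75
tcp_pos: [0.3712, 0.3088, 0.0987]
tcp_rot: [0.902, 1.375, -0.894]
force: [-1.0, 0.2, 0.1]
opening: 0.25
```

```bash
python3 - <<'E'
from blue import *
s=monitor.observe(); print(s['tcp_pos'],s['force'],s['opening'])
def tri(a,b):
    zs=np.linspace(-.05,.1,151); d=[np.linalg.norm(ray('top',*a,z)-ray('scene',*b,z)) for z in zs]; i=np.argmin(d); print('z',zs[i].round(3),'gap',d[i].round(4),ray('top',*a,zs[i]).round(4),ray('scene',*b,zs[i]).round(4))
tri((286,254.76),(326.85,235.34))
def yel(fn,box):
    im=cv2.imread(fn); h=cv2.cvtColor(im,cv2.COLOR_BGR2HSV); m=cv2.inRange(h,(20,70,80),(35,255,255)); x0,y0,x1,y1=box; ys,xs=np.nonzero(m[y0:y1,x0:x1]); return len(xs),xs.mean()+x0,ys.mean()+y0
a=yel('pics/raw_t1.png',(310,225,340,250)); b=yel('pics/raw_s1.png',(310,195,340,220)); print(a,b); tri(a[1:],b[1:])
E
```

```text
[0.37118729 0.30876773 0.098692  ] [-0.95100356  0.21201452  0.05075985] 0.24959817194212405
z 0.017 gap 0.0037 [0.3726 0.3074 0.017 ] [0.3691 0.3063 0.017 ]
(0, np.float64(nan), np.float64(nan)) (28, np.float64(324.17857142857144), np.float64(206.60714285714286))
z -0.05 gap nan [nan nan nan] [ 0.4333  0.1513 -0.05  ]<stdin>:7: RuntimeWarning: Mean of empty slice.
  ret = ret.dtype.type(ret / rcount)
```

Request:
play_rows(steps=[[0, 0, 0, 0, 95], [0, 0, -10, 0, 95], [0, 0, -20, 0, 95], [0, 0, -40, 0, 95], [0, 0, -60, 0, 95], [0, 0, -80, 0, 95], [0, 0, -90, 0, 95], [0, 0, -93, 0, 95], [0, 0, -95, 0, 95], [0, 0, -95, 0, 95]])

```text
t: 8.75
tcp_pos: [0.3703, 0.3082, 0.0014]
tcp_rot: [0.899, 1.377, -0.898]
force: [-0.8, -0.3, 0.4]
opening: 0.996
```

Request:
play_rows(steps=[[0, 0, -2, 0, 95], [0, 0, -3, 0, 95], [0, 0, -3, 0, 95]])

```text
t: 9.05
tcp_pos: [0.3702, 0.3081, -0.0015]
tcp_rot: [0.899, 1.377, -0.898]
force: [0.2, -0.7, -0.2]
opening: 0.998
```

Request:
play_rows(steps=[[0, 0, -2, 0, 95], [0, 0, -2, 0, 95]])

```text
t: 9.25
tcp_pos: [0.3701, 0.3081, -0.0038]
tcp_rot: [0.898, 1.377, -0.898]
force: [0.4, -0.1, 0.7]
opening: 0.999
```

The reported z is below 0 with no contact, so the earlier contact was the grip's top. The real finger tips sit about 26 mm above the reported TCP. I'll go lower in checked steps.

Request:
play_rows(steps=[[0, 0, -2, 0, 95], [0, 0, -4, 0, 95], [0, 0, -6, 0, 95], [0, 0, -6, 0, 95]])

```text
t: 9.65
tcp_pos: [0.37, 0.308, -0.0101]
tcp_rot: [0.898, 1.378, -0.899]
force: [-0.9, -0.1, 0.5]
opening: 0.996
```

Request:
play_rows(steps=[[0, 0, -2, 0, 95], [0, 0, -4, 0, 95], [0, 0, -5, 0, 95], [0, 0, -5, 0, 95]])

```text
t: 10.05
tcp_pos: [0.3701, 0.308, -0.0149]
tcp_rot: [0.898, 1.377, -0.899]
force: [-0.0, -0.1, 0.3]
opening: 1.001
```

Request:
play_rows(steps=[[0, 0, -2, 0, 95], [0, 0, -4, 0, 95], [0, 0, -4, 0, 95]])

```text
t: 10.35
tcp_pos: [0.3701, 0.308, -0.019]
tcp_rot: [0.898, 1.377, -0.899]
force: [0.8, -0.3, 0.5]
opening: 0.998
```

Request:
play_rows(steps=[[-1, 3, -2, 0, 95], [-2, 4, -3, 0, 95], [-2, 4, -3, 0, 5], [-2, 4, -3, 0, 5], [-2, 4, -3, 0, 5], [-2, 4, -3, 0, 5], [-2, 4, -3, 0, 5], [-2, 4, -3, 0, 5], [-2, 4, -3, 0, 5], [-2, 4, -3, 0, 5], [-2, 4, -3, 0, 5], [-2, 4, -3, 0, 5]])

```text
t: 11.55
tcp_pos: [0.3682, 0.3121, -0.0217]
tcp_rot: [0.898, 1.377, -0.898]
force: [-0.3, -0.3, -0.1]
opening: 0.215
```

Request:
play_rows(steps=[[0, 0, 0, 0, 5], [0, 0, 0, 0, 5], [0, 0, 0, 0, 5], [0, 0, 0, 0, 5]])

```text
t: 11.95
tcp_pos: [0.3681, 0.3121, -0.0218]
tcp_rot: [0.898, 1.377, -0.898]
force: [-0.6, -0.6, 0.3]
opening: 0.202
```

Opening 19 mm, so the tips are on the 20 mm bar itself. I'll re-grip a little higher on the blue grip.

Request:
play_rows(steps=[[0, 0, 0, 0, 30], [0, 0, 0, 0, 30], [0, 0, 4, 0, 30], [0, 0, 8, 0, 30], [0, 0, 8, 0, 5], [0, 0, 8, 0, 5], [0, 0, 8, 0, 5], [0, 0, 8, 0, 5], [0, 0, 8, 0, 5], [0, 0, 8, 0, 5]])

```text
t: 12.95
tcp_pos: [0.3682, 0.3121, -0.0136]
tcp_rot: [0.899, 1.377, -0.898]
force: [-0.3, -0.4, 5.5]
opening: 0.161
```

Request:
play_rows(steps=[[0, 0, 10, 0, 5], [0, 0, 40, 0, 5], [0, 0, 70, 0, 5], [0, 0, 85, 0, 5], [0, 0, 85, 0, 5]])

```text
t: 13.45
tcp_pos: [0.3689, 0.3126, 0.0733]
tcp_rot: [0.901, 1.376, -0.895]
force: [-0.4, -0.4, -2.3]
opening: 0.168
```

Gripped: the opening is 16 mm and it carries 2.3 N, about the bar's weight. Now I rotate to the insertion heading.

Request:
play_rows(steps=[[0, 1, 0, 8, 5], [0, 2, 0, 16, 5], [0, 4, 0, 24, 5], [0, 6, 0, 32, 5], [0, 8, 0, 40, 5], [0, 10, 0, 48, 5], [0, 12, 0, 56, 5], [0, 14, 0, 64.4, 5], [0, 16, 0, 72.8, 5], [-1, 17, 0, 81.2, 5], [-1, 17, 0, 89.6, 5], [-1, 17, 0, 96.8, 5]])

```text
t: 14.65
tcp_pos: [0.3666, 0.3287, 0.0703]
tcp_rot: [-0.423, 1.531, 0.422]
force: [-0.3, 0.2, -1.5]
opening: 0.165
```

Request:
play_rows(steps=[[0, 0, 0, 0, 5], [0, 0, 0, 0, 5]])

```text
t: 14.85
tcp_pos: [0.3668, 0.3288, 0.0706]
tcp_rot: [-0.416, 1.532, 0.415]
force: [0.2, 0.3, -1.6]
opening: 0.166
```

```bash
python3 - <<'E'
from h import *
s=monitor.observe(); print(s['tcp_pos'],s['force'],s['q'])
snap('scene','s7.png'); snap('top','t7.png')
a=cv2.imread('pics/raw_s7.png')[190:290,220:320]; b=cv2.imread('pics/raw_t7.png')[160:260,205:305]
f=lambda i:cv2.resize(i,(400,400),interpolation=cv2.INTER_CUBIC)
cv2.imwrite('pics/st7.png',np.hstack([f(a),f(b)]))
E
```

```text
[0.36683343 0.32882239 0.07062466] [ 0.17201231  0.30766467 -1.59866379] [ 5.96581278e-01  4.74933980e-01  2.00005044e+00  1.54348495e-04
  6.67896759e-01 -1.50410075e+00]
```

View pics/st7.png

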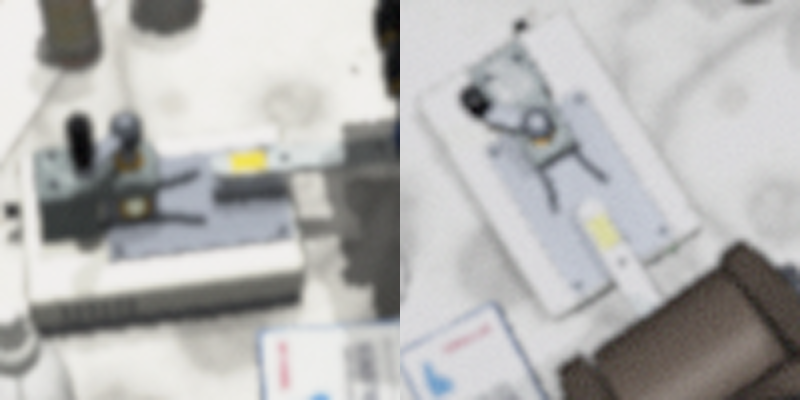

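The bar points along the guide. In the top half, the window is at (603,230), the tip at (587,203) and the mouth ends at (553,208)/(605,182). Checking numerically.

```bash
python3 - <<'E'
from h import *
def yel(fn,box,lo):
    im=cv2.imread(fn); h=cv2.cvtColor(im,cv2.COLOR_BGR2HSV); m=cv2.inRange(h,lo,(36,255,255)); x0,y0,x1,y1=box; ys,xs=np.nonzero(m[y0:y1,x0:x1]); return np.array([xs.mean()+x0,ys.mean()+y0]),len(xs)
t,n=yel('pics/raw_t7.png',(245,205,270,230),(18,30,80)); s,m=yel('pics/raw_s7.png',(270,220,295,240),(18,90,80)); print(t,n,s,m)
for z in(.08,.086,.092,.098): print(z,ray('top',*t,z).round(4),ray('scene',*s,z).round(4))
R=lambda c,o,z:ray('top',205+(c[0]-400+.5)/4-.5,160+(c[1]+.5)/4-.5,z)
S=lambda c,z:ray('scene',220+(c[0]+.5)/4-.5,190+(c[1]+.5)/4-.5,z)
print('mouth',R((553,208),0,.06),R((605,182),0,.06),'scene',S((203,219),.06),S((198,174),.06))
print('hub',R((537,120),0,.15),S((125,125),.15),'hole',R((622,262),0,.092),S((283,157),.092))
o=np.array([.5245,.423]);a=.5345;u=np.array([np.cos(a),np.sin(a)]);n=np.array([-u[1],u[0]])
print('model mouth',o-.027*u+.0165*n,o-.027*u-.0165*n)
for p in [ray('top',*t,.092)[:2],ray('scene',*s,.092)[:2],R((622,262),0,.092)[:2],S((283,157),.092)[:2]]: print((p-o)@u,(p-o)@n)
E
```

```text
[255.41463415 217.43902439] 41 [281.78571429 229.71428571] 28
0.08 [0.4765 0.392  0.08  ] [0.4757 0.3818 0.08  ]
0.086 [0.4758 0.3917 0.086 ] [0.4736 0.386  0.086 ]
0.092 [0.4752 0.3915 0.092 ] [0.4716 0.3903 0.092 ]
0.098 [0.4746 0.3912 0.098 ] [0.4695 0.3945 0.098 ]
mouth [0.49584743 0.42832334 0.06      ] [0.51379959 0.39114547 0.06      ] scene [0.49088412 0.42622485 0.06      ] [0.51048257 0.39220964 0.06      ]
hub [0.54420613 0.43183766 0.15      ] [0.53809799 0.43539    0.15      ] hole [0.45365434 0.37872425 0.092     ] [0.451082 0.378632 0.092   ]
model mouth [0.49286059 0.42344454] [0.50967115 0.39504727]
-0.05847807263321463 -0.0020402583108855323
-0.06223605422891989 -0.0012093501201913366
-0.08351889770468446 -0.002010778919693847
-0.08577945292895907 -0.0007797800053308105
```

Request:
play_rows(steps=[[-1, 1, -10, 0, 5], [-1, 1, -20, 0, 5], [-1, 1, -25, 0, 5], [-1, 1, -25, 0, 5]])

```text
t: 15.35
tcp_pos: [0.3657, 0.3298, 0.0452]
tcp_rot: [-0.418, 1.532, 0.418]
force: [0.3, 0.2, -1.4]
opening: 0.166
```

Request:
play_rows(steps=[[0, 0, -1, 0, 5], [0, 0, -2, 0, 5], [0, 0, -2, 0, 5]])

```text
t: 15.65
tcp_pos: [0.3662, 0.3301, 0.0444]
tcp_rot: [-0.418, 1.53, 0.418]
force: [0.6, -1.1, -2.2]
opening: 0.169
```

Request:
play_rows(steps=[[0, 0, -1, 0, 5], [0, 0, -1, 0, 5]])

```text
t: 15.85
tcp_pos: [0.3662, 0.3301, 0.0433]
tcp_rot: [-0.418, 1.53, 0.418]
force: [-0.1, -0.2, -1.0]
opening: 0.162
```

Request:
play_rows(steps=[[0, 0, -1, 0, 5], [4, 2.4, -1, 0, 5], [9, 5.3, -1, 0, 5], [14, 8.3, -1, 0, 5], [19, 11.2, -1, 0, 5], [24, 14.2, -1, 0, 5], [29, 17.1, -1, 0, 5], [34, 20.1, -1, 0, 5], [34, 20.1, -1, 0, 5]])

```text
t: 16.75
tcp_pos: [0.4011, 0.3507, 0.0423]
tcp_rot: [-0.418, 1.529, 0.418]
force: [1.1, 0.9, 0.9]
opening: 0.165
```

Request:
play_rows(steps=[[4, 2.4, 0, 0, 5], [9, 5.3, 0, 0, 5], [14, 8.3, 0, 0, 5], [19, 11.2, 0, 0, 5], [24, 14.2, 0, 0, 5], [28, 16.6, 0, 0, 5], [28, 16.6, 0, 0, 5]])

```text
t: 17.45
tcp_pos: [0.4291, 0.3673, 0.0423]
tcp_rot: [-0.418, 1.529, 0.418]
force: [0.6, 0.3, 1.6]
opening: 0.167
```

Request:
play_rows(steps=[[2, 1.2, 0, 0, 5], [3, 1.8, 0, 0, 5], [3, 1.8, 0, 0, 5]])

```text
t: 17.75
tcp_pos: [0.431, 0.3685, 0.0423]
tcp_rot: [-0.418, 1.531, 0.418]
force: [-3.6, -2.3, 4.9]
opening: 0.168
```

Request:
play_rows(steps=[[1, 0.6, 0, 0, 5], [2, 1.2, 0, 0, 5], [2, 1.2, 0, 0, 5]])

```text
t: 18.05
tcp_pos: [0.433, 0.3696, 0.0424]
tcp_rot: [-0.418, 1.531, 0.418]
force: [-3.3, -2.8, 5.4]
opening: 0.165
```

Request:
play_rows(steps=[[1, 0.6, 0, 0, 5], [2, 1.2, 0, 0, 5], [2, 1.2, 0, 0, 5]])

```text
t: 18.35
tcp_pos: [0.4348, 0.3708, 0.0424]
tcp_rot: [-0.418, 1.531, 0.418]
force: [-3.4, -3.1, 6.1]
opening: 0.165
```

Request:
play_rows(steps=[[1, 0.6, 0, 0, 5], [2, 1.2, 0, 0, 5], [2, 1.2, 0, 0, 5]])

```text
t: 18.65
tcp_pos: [0.4348, 0.3708, 0.0424]
tcp_rot: [-0.42, 1.536, 0.417]
force: [-12.5, -9.0, 14.0]
opening: 0.164
```

The bar stopped dead after 80 mm, matching the expected travel, with 15 N at the stop. I release it and rise.

Request:
play_rows(steps=[[0, 0, 0, 0, 55], [0, 0, 0, 0, 55], [0, 0, 0, 0, 55], [0, 0, 0, 0, 55], [0, 0, 0, 0, 55], [0, 0, 40, 0, 60], [0, 0, 85, 0, 60], [0, 0, 130, 0, 60], [0, 0, 145, 0, 60], [0, 0, 145, 0, 60]])

```text
t: 19.65
tcp_pos: [0.438, 0.3728, 0.1897]
tcp_rot: [-0.417, 1.526, 0.419]
force: [-0.9, 0.8, -0.6]
opening: 0.631
```

```bash
python3 - <<'E'
from h import *
s=monitor.observe(); print(s['tcp_pos'],s['force'],s['q'])
snap('scene','s8.png'); snap('top','t8.png')
a=cv2.imread('pics/raw_s8.png')[180:280,210:310]; b=cv2.imread('pics/raw_t8.png')[150:250,200:300]
f=lambda i:cv2.resize(i,(400,400),interpolation=cv2.INTER_CUBIC)
cv2.imwrite('pics/st8.png',np.hstack([f(a),f(b)]))
E
```

```text
[0.43797622 0.37275506 0.18969975] [-0.93594335  0.77884359 -0.57998552] [ 5.90240064e-01  4.16480093e-01  1.68556664e+00  1.06415239e-04
  1.03475338e+00 -1.51421891e+00]
```

View pics/st8.png

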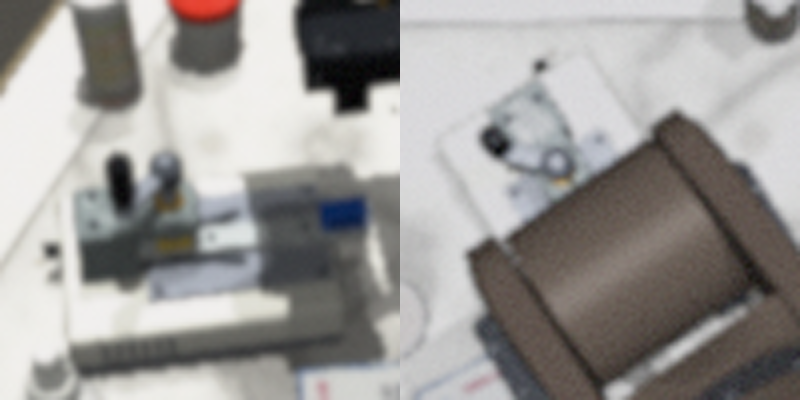

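The bar lies in the guide with its window under the press arm and the grip at left-half (345,213). I move on to the knob, at (120,160) in the left half and (494,140) in the right.

```bash
python3 - <<'E'
from blue import *
b=blue('pics/raw_s8.png',(285,225,305,240)); print(b)
o=np.array([.5245,.423]);a=.5345;u=np.array([np.cos(a),np.sin(a)]);n=np.array([-u[1],u[0]])
p=ray('scene',b[1],b[2],.073)[:2]; print('grip in analyser frame (exp -98,0 +-4)',(p-o)@u*1000,(p-o)@n*1000)
def tri(a,b):
    zs=np.linspace(.1,.22,121); d=[np.linalg.norm(ray('top',*a,z)-ray('scene',*b,z)) for z in zs]; i=np.argmin(d); m=(ray('top',*a,zs[i])+ray('scene',*b,zs[i]))/2; print(zs[i].round(3),d[i].round(4),m.round(4),(m[:2]-o)@u-.02,(m[:2]-o)@n)
T=lambda x,y:(200+(x-400+.5)/4-.5,150+(y+.5)/4-.5)
S=lambda x,y:(210+(x+.5)/4-.5,180+(y+.5)/4-.5)
tri(T(492,137),S(119,160)); tri(T(556,160),S(166,162))
E
```

```text
(55, np.float64(295.22), np.float64(233.11), np.int64(291), np.int64(300), np.int64(230), np.int64(236))
grip in analyser frame (exp -98,0 +-4) -98.68789955804539 0.9094139968664955
0.188 0.0035 [0.5519 0.47   0.188 ] 0.027526240721440182 0.02650969235619525
0.147 0.0052 [0.5423 0.4317 0.147 ] -0.00020406516065835448 -0.0015548915765434487
```

Request:
play_rows(steps=[[20, 17, 5, 0, 60], [45, 38, 5, 0, 60], [70, 59, 5, 0, 60], [95, 80, 5, 0, 60], [115, 96, 0, 0, 60], [115, 96, 0, 0, 60]])

```text
t: 20.35
tcp_pos: [0.5531, 0.4688, 0.1828]
tcp_rot: [-0.419, 1.534, 0.417]
force: [-0.3, -0.3, 0.2]
opening: 0.63
```

Request:
play_rows(steps=[[0, 0, -12, 0, 60], [0, 0, -20, 0, 60], [0, 0, -25, 0, 60], [0, 0, -25, 0, 60]])

```text
t: 20.75
tcp_pos: [0.5515, 0.4677, 0.1613]
tcp_rot: [-0.419, 1.531, 0.418]
force: [-0.1, 0.3, -0.1]
opening: 0.631
```

Request:
play_rows(steps=[[0, 0, -6, 0, 60], [0, 0, -12, 0, 60], [0, 0, -18, 0, 60], [0, 0, -20, 0, 60], [0, 0, -20, 0, 60]])

```text
t: 21.25
tcp_pos: [0.5521, 0.4681, 0.1418]
tcp_rot: [-0.418, 1.531, 0.418]
force: [-0.5, -0.4, -0.9]
opening: 0.633
```

Request:
play_rows(steps=[[0, 0, 0, 0, 10], [0, 0, 0, 0, 10], [0, 0, 0, 0, 10], [0, 0, 0, 0, 10], [0, 0, 0, 0, 10], [0, 0, 0, 0, 10], [0, 0, 0, 0, 10], [0, 0, 0, 0, 10]])

```text
t: 22.05
tcp_pos: [0.5518, 0.4692, 0.1426]
tcp_rot: [-0.417, 1.53, 0.42]
force: [-2.5, 4.6, 1.1]
opening: 0.191
```

The knob is gripped (18 mm opening). Next I work out the circle rows.

```bash
cat > circ.py <<'E'
import numpy as np,sys
# python circ.py cx cy phi_start phi_end nrows [cmdx cmdy] : shifts (mm) from command position to circle points r=40
cx,cy,p0,p1,n,kx,ky=map(float,sys.argv[1:8]); n=int(n)
ph=np.radians(np.linspace(p0,p1,n+1)[1:])
print([[round(cx+40*np.cos(p)-kx,1),round(cy+40*np.sin(p)-ky,1),round(-10*(np.radians(p0)-p)/2/np.pi,1),0,10] for p in ph])
E
python3 circ.py 541 430.7 74.3 14.3 12 552.1 468.3
```

```text
[[np.float64(3.0), np.float64(-0.2), np.float64(-0.1), 0, 10], [np.float64(6.2), np.float64(-1.6), np.float64(-0.3), 0, 10], [np.float64(9.3), np.float64(-3.2), np.float64(-0.4), 0, 10], [np.float64(12.2), np.float64(-5.1), np.float64(-0.6), 0, 10], [np.float64(15.0), np.float64(-7.3), np.float64(-0.7), 0, 10], [np.float64(17.5), np.float64(-9.7), np.float64(-0.8), 0, 10], [np.float64(19.9), np.float64(-12.3), np.float64(-1.0), 0, 10], [np.float64(21.9), np.float64(-15.1), np.float64(-1.1), 0, 10], [np.float64(23.8), np.float64(-18.0), np.float64(-1.2), 0, 10], [np.float64(25.4), np.float64(-21.1), np.float64(-1.4), 0, 10], [np.float64(26.7), np.float64(-24.4), np.float64(-1.5), 0, 10], [np.float64(27.7), np.float64(-27.7), np.float64(-1.7), 0, 10]]
```

Request:
play_rows(steps=[[3.0, -0.2, -0.1, 0, 10], [6.2, -1.6, -0.3, 0, 10], [9.3, -3.2, -0.4, 0, 10], [12.2, -5.1, -0.6, 0, 10], [15.0, -7.3, -0.7, 0, 10], [17.5, -9.7, -0.8, 0, 10]])

```text
t: 22.65
tcp_pos: [0.5691, 0.4592, 0.1416]
tcp_rot: [-0.417, 1.531, 0.419]
force: [-3.2, 4.0, 1.2]
opening: 0.189
```

Tangential 5.1 N and radial 0.5 N, which matches the running drag. I continue round.

```bash
sed -i 's/print(\[\[round(/f=lambda x:round(float(x),1)\nprint([[f(/; s/,1),round(/),f(/g; s/,1),0,10\]/),0,10]/' circ.py; sed -i 's/-kx,f/-kx),f/' circ.py; cat circ.py|tail -2; python3 circ.py 541 430.7 44.3 -15.7 12 569.6 458.6; python3 circ.py 541 430.7 -15.7 -75.7 12 579.5 419.9;python3 circ.py 541 430.7 -75.7 -135.7 12 550.9 391.9
```

```text
f=lambda x:round(float(x),1)
print([[f(cx+40*np.cos(p)-kx),f(cy+40*np.sin(p)-ky),f(-10*(np.radians(p0)-p)/2/np.pi),0,10] for p in ph])
[[2.4, -2.6, -0.1, 0, 10], [4.4, -5.4, -0.3, 0, 10], [6.3, -8.3, -0.4, 0, 10], [7.9, -11.4, -0.6, 0, 10], [9.2, -14.7, -0.7, 0, 10], [10.2, -18.0, -0.8, 0, 10], [10.9, -21.4, -1.0, 0, 10], [11.3, -24.9, -1.1, 0, 10], [11.4, -28.4, -1.2, 0, 10], [11.2, -31.9, -1.4, 0, 10], [10.7, -35.3, -1.5, 0, 10], [9.9, -38.7, -1.7, 0, 10]]
[[-1.1, -3.3, -0.1, 0, 10], [-2.5, -6.5, -0.3, 0, 10], [-4.1, -9.6, -0.4, 0, 10], [-6.0, -12.5, -0.6, 0, 10], [-8.2, -15.3, -0.7, 0, 10], [-10.6, -17.8, -0.8, 0, 10], [-13.2, -20.2, -1.0, 0, 10], [-16.0, -22.2, -1.1, 0, 10], [-18.9, -24.1, -1.2, 0, 10], [-22.0, -25.7, -1.4, 0, 10], [-25.3, -27.0, -1.5, 0, 10], [-28.6, -28.0, -1.7, 0, 10]]
[[-3.4, -0.7, -0.1, 0, 10], [-6.9, -1.1, -0.3, 0, 10], [-10.4, -1.2, -0.4, 0, 10], [-13.9, -1.0, -0.6, 0, 10], [-17.3, -0.5, -0.7, 0, 10], [-20.7, 0.3, -0.8, 0, 10], [-24.0, 1.4, -1.0, 0, 10], [-27.2, 2.8, -1.1, 0, 10], [-30.3, 4.4, -1.2, 0, 10], [-33.2, 6.3, -1.4, 0, 10], [-36.0, 8.5, -1.5, 0, 10], [-38.5, 10.9, -1.7, 0, 10]]
```

Request:
play_rows(steps=[[2.4, -2.6, -0.1, 0, 10], [4.4, -5.4, -0.3, 0, 10], [6.3, -8.3, -0.4, 0, 10], [7.9, -11.4, -0.6, 0, 10], [9.2, -14.7, -0.7, 0, 10], [10.2, -18.0, -0.8, 0, 10], [10.9, -21.4, -1.0, 0, 10], [11.3, -24.9, -1.1, 0, 10], [11.4, -28.4, -1.2, 0, 10], [11.2, -31.9, -1.4, 0, 10], [10.7, -35.3, -1.5, 0, 10], [9.9, -38.7, -1.7, 0, 10]])

```text
t: 23.85
tcp_pos: [0.5792, 0.4206, 0.1397]
tcp_rot: [-0.417, 1.53, 0.42]
force: [-2.0, 6.1, 0.0]
opening: 0.192
```

Request:
play_rows(steps=[[-1.1, -3.3, -0.1, 0, 10], [-2.5, -6.5, -0.3, 0, 10], [-4.1, -9.6, -0.4, 0, 10], [-6.0, -12.5, -0.6, 0, 10], [-8.2, -15.3, -0.7, 0, 10], [-10.6, -17.8, -0.8, 0, 10], [-13.2, -20.2, -1.0, 0, 10], [-16.0, -22.2, -1.1, 0, 10], [-18.9, -24.1, -1.2, 0, 10], [-22.0, -25.7, -1.4, 0, 10], [-25.3, -27.0, -1.5, 0, 10], [-28.6, -28.0, -1.7, 0, 10]])

```text
t: 25.05
tcp_pos: [0.5516, 0.3925, 0.1381]
tcp_rot: [-0.417, 1.528, 0.419]
force: [4.0, 5.0, -2.6]
opening: 0.188
```

```bash
python3 circ.py 540.5 431.4 -75.7 -130.7 11 550.9 391.9; cat > blk.py <<'E'
import numpy as np,sys
# blk.py cx cy phi_from nblocks : per 5deg call, 2 rows relative to ideal pose at start
cx,cy,p,n=map(float,sys.argv[1:5])
P=lambda a:np.array([cx+40*np.cos(np.radians(a)),cy+40*np.sin(np.radians(a)),10*a/360])
pos=np.round(P(p),1); print('start',pos)
for i in range(int(n)):
    r=[]; 
    for k in(2.5,5):
        d=np.round(P(p-k)-pos,1); r.append([float(v) for v in d]+[0,10])
    p-=5; pos=pos+d; print(round(p,1),r)
E
python3 blk.py 540.5 431.4 -130.7 24
```

```text
[[-3.9, 0.0, -0.1, 0, 10], [-7.4, -0.4, -0.3, 0, 10], [-10.9, -0.5, -0.4, 0, 10], [-14.4, -0.3, -0.6, 0, 10], [-17.8, 0.2, -0.7, 0, 10], [-21.2, 1.0, -0.8, 0, 10], [-24.5, 2.1, -1.0, 0, 10], [-27.7, 3.5, -1.1, 0, 10], [-30.8, 5.1, -1.2, 0, 10], [-33.7, 7.0, -1.4, 0, 10], [-36.5, 9.2, -1.5, 0, 10]]
start [514.4 401.1  -3.6]
-135.7 [[-1.3, 1.1, -0.1, 0, 10], [-2.5, 2.4, -0.2, 0, 10]]
-140.7 [[-1.2, 1.2, -0.0, 0, 10], [-2.4, 2.6, -0.1, 0, 10]]
-145.7 [[-1.0, 1.3, -0.1, 0, 10], [-2.0, 2.8, -0.1, 0, 10]]
-150.7 [[-1.0, 1.4, -0.1, 0, 10], [-1.9, 2.9, -0.2, 0, 10]]
-155.7 [[-0.8, 1.6, -0.1, 0, 10], [-1.6, 3.1, -0.1, 0, 10]]
-160.7 [[-0.6, 1.6, -0.1, 0, 10], [-1.3, 3.3, -0.2, 0, 10]]
-165.7 [[-0.5, 1.6, -0.0, 0, 10], [-1.0, 3.3, -0.1, 0, 10]]
-170.7 [[-0.4, 1.7, -0.1, 0, 10], [-0.7, 3.4, -0.1, 0, 10]]
-175.7 [[-0.2, 1.8, -0.1, 0, 10], [-0.4, 3.5, -0.2, 0, 10]]
-180.7 [[-0.1, 1.7, -0.1, 0, 10], [-0.1, 3.5, -0.1, 0, 10]]
-185.7 [[0.1, 1.7, -0.1, 0, 10], [0.2, 3.5, -0.2, 0, 10]]
-190.7 [[0.2, 1.7, -0.0, 0, 10], [0.5, 3.4, -0.1, 0, 10]]
-195.7 [[0.4, 1.7, -0.1, 0, 10], [0.8, 3.4, -0.1, 0, 10]]
-200.7 [[0.5, 1.7, -0.1, 0, 10], [1.1, 3.3, -0.2, 0, 10]]
-205.7 [[0.6, 1.7, -0.0, 0, 10], [1.4, 3.2, -0.1, 0, 10]]
-210.7 [[0.7, 1.6, -0.1, 0, 10], [1.6, 3.1, -0.2, 0, 10]]
-215.7 [[0.9, 1.5, -0.0, 0, 10], [1.9, 2.9, -0.1, 0, 10]]
-220.7 [[1.1, 1.4, -0.1, 0, 10], [2.2, 2.8, -0.1, 0, 10]]
-225.7 [[1.1, 1.3, -0.1, 0, 10], [2.4, 2.5, -0.2, 0, 10]]
-230.7 [[1.2, 1.2, -0.0, 0, 10], [2.6, 2.4, -0.1, 0, 10]]
-235.7 [[1.3, 1.0, -0.1, 0, 10], [2.8, 2.0, -0.1, 0, 10]]
-240.7 [[1.4, 1.0, -0.1, 0, 10], [2.9, 1.9, -0.2, 0, 10]]
-245.7 [[1.6, 0.8, -0.1, 0, 10], [3.1, 1.6, -0.1, 0, 10]]
-250.7 [[1.6, 0.6, -0.1, 0, 10], [3.3, 1.3, -0.2, 0, 10]]
```

Request:
play_rows(steps=[[-3.9, 0.0, -0.1, 0, 10], [-7.4, -0.4, -0.3, 0, 10], [-10.9, -0.5, -0.4, 0, 10], [-14.4, -0.3, -0.6, 0, 10], [-17.8, 0.2, -0.7, 0, 10], [-21.2, 1.0, -0.8, 0, 10], [-24.5, 2.1, -1.0, 0, 10], [-27.7, 3.5, -1.1, 0, 10], [-30.8, 5.1, -1.2, 0, 10], [-33.7, 7.0, -1.4, 0, 10], [-36.5, 9.2, -1.5, 0, 10]])

```text
t: 26.15
tcp_pos: [0.5153, 0.4002, 0.1368]
tcp_rot: [-0.419, 1.529, 0.417]
force: [3.4, -3.3, 1.1]
opening: 0.189
```

Request:
play_rows(steps=[[-1.3, 1.1, -0.1, 0, 10], [-2.5, 2.4, -0.2, 0, 10]])

```text
t: 26.35
tcp_pos: [0.5125, 0.4027, 0.1366]
tcp_rot: [-0.419, 1.529, 0.417]
force: [2.7, -4.9, 2.3]
opening: 0.189
```

Request:
play_rows(steps=[[-1.2, 1.2, 0, 0, 10], [-2.4, 2.6, -0.1, 0, 10]])

```text
t: 26.55
tcp_pos: [0.51, 0.4053, 0.1365]
tcp_rot: [-0.419, 1.53, 0.417]
force: [2.6, -5.2, 2.8]
opening: 0.188
```

Request:
play_rows(steps=[[-1.0, 1.3, -0.1, 0, 10], [-2.0, 2.8, -0.1, 0, 10]])

```text
t: 26.75
tcp_pos: [0.5079, 0.408, 0.1364]
tcp_rot: [-0.419, 1.53, 0.417]
force: [1.2, -5.1, 1.6]
opening: 0.191
```

Request:
play_rows(steps=[[-1.0, 1.4, -0.1, 0, 10], [-1.9, 2.9, -0.2, 0, 10]])

```text
t: 26.95
tcp_pos: [0.5059, 0.4109, 0.1362]
tcp_rot: [-0.419, 1.53, 0.417]
force: [0.5, -4.6, 2.9]
opening: 0.195
```

Resistance averages about 5.0 N, so no contact yet.

Request:
play_rows(steps=[[-0.8, 1.6, -0.1, 0, 10], [-1.6, 3.1, -0.1, 0, 10]])

```text
t: 27.15
tcp_pos: [0.5043, 0.414, 0.1361]
tcp_rot: [-0.419, 1.53, 0.417]
force: [0.5, -5.3, 1.0]
opening: 0.194
```

Request:
play_rows(steps=[[-0.6, 1.6, -0.1, 0, 10], [-1.3, 3.3, -0.2, 0, 10]])

```text
t: 27.35
tcp_pos: [0.5029, 0.4173, 0.1359]
tcp_rot: [-0.419, 1.53, 0.417]
force: [-0.9, -5.1, 2.8]
opening: 0.186
```

Request:
play_rows(steps=[[-0.5, 1.6, 0, 0, 10], [-1.0, 3.3, -0.1, 0, 10]])

```text
t: 27.55
tcp_pos: [0.5018, 0.4206, 0.1358]
tcp_rot: [-0.419, 1.531, 0.417]
force: [0.3, -5.1, 3.7]
opening: 0.189
```

Request:
play_rows(steps=[[-0.4, 1.7, -0.1, 0, 10], [-0.7, 3.4, -0.1, 0, 10]])

```text
t: 27.75
tcp_pos: [0.501, 0.424, 0.1357]
tcp_rot: [-0.419, 1.531, 0.417]
force: [-0.3, -4.4, 1.6]
opening: 0.192
```

Request:
play_rows(steps=[[-0.2, 1.8, -0.1, 0, 10], [-0.4, 3.5, -0.2, 0, 10]])

```text
t: 27.95
tcp_pos: [0.5005, 0.4275, 0.1355]
tcp_rot: [-0.419, 1.531, 0.417]
force: [-1.0, -4.7, 4.2]
opening: 0.19
```

Request:
play_rows(steps=[[-0.1, 1.7, -0.1, 0, 10], [-0.1, 3.5, -0.1, 0, 10]])

```text
t: 28.15
tcp_pos: [0.5003, 0.431, 0.1354]
tcp_rot: [-0.419, 1.531, 0.417]
force: [-2.1, -5.4, 3.5]
opening: 0.189
```

Request:
play_rows(steps=[[0.1, 1.7, -0.1, 0, 10], [0.2, 3.5, -0.2, 0, 10]])

```text
t: 28.35
tcp_pos: [0.5004, 0.4346, 0.1352]
tcp_rot: [-0.419, 1.531, 0.417]
force: [-2.2, -4.2, 4.9]
opening: 0.191
```

Request:
play_rows(steps=[[0.2, 1.7, 0, 0, 10], [0.5, 3.4, -0.1, 0, 10]])

```text
t: 28.55
tcp_pos: [0.5009, 0.438, 0.1351]
tcp_rot: [-0.419, 1.531, 0.417]
force: [-2.1, -5.1, 5.5]
opening: 0.188
```

Request:
play_rows(steps=[[0.4, 1.7, 0, 0, 10], [0.8, 3.4, 0, 0, 10]])

```text
t: 28.75
tcp_pos: [0.5016, 0.4414, 0.135]
tcp_rot: [-0.419, 1.532, 0.417]
force: [-2.6, -4.1, 2.9]
opening: 0.192
```

Request:
play_rows(steps=[[0.5, 1.7, -0.1, 0, 10], [1.1, 3.3, -0.1, 0, 10]])

```text
t: 28.95
tcp_pos: [0.5026, 0.4447, 0.1349]
tcp_rot: [-0.419, 1.532, 0.418]
force: [-2.7, -4.1, 4.1]
opening: 0.19
```

Request:
play_rows(steps=[[0.6, 1.7, 0, 0, 10], [1.4, 3.2, -0.1, 0, 10]])

```text
t: 29.15
tcp_pos: [0.5039, 0.448, 0.1347]
tcp_rot: [-0.419, 1.532, 0.418]
force: [-3.8, -3.4, 3.6]
opening: 0.189
```

Request:
play_rows(steps=[[0.7, 1.6, -0.1, 0, 10], [1.6, 3.1, -0.1, 0, 10]])

```text
t: 29.35
tcp_pos: [0.5055, 0.4511, 0.1346]
tcp_rot: [-0.419, 1.532, 0.418]
force: [-3.8, -3.9, 3.9]
opening: 0.186
```

Request:
play_rows(steps=[[0.9, 1.5, 0, 0, 10], [1.9, 2.9, -0.1, 0, 10]])

```text
t: 29.55
tcp_pos: [0.5073, 0.454, 0.1345]
tcp_rot: [-0.419, 1.532, 0.418]
force: [-3.6, -3.3, 3.0]
opening: 0.189
```

Request:
play_rows(steps=[[1.1, 1.4, -0.1, 0, 10], [2.2, 2.8, -0.1, 0, 10]])

```text
t: 29.75
tcp_pos: [0.5094, 0.4569, 0.1343]
tcp_rot: [-0.419, 1.532, 0.418]
force: [-4.1, -3.6, 2.2]
opening: 0.191
```

Request:
play_rows(steps=[[1.1, 1.3, 0, 0, 10], [2.4, 2.5, -0.1, 0, 10]])

```text
t: 29.95
tcp_pos: [0.5118, 0.4594, 0.1342]
tcp_rot: [-0.419, 1.532, 0.418]
force: [-4.3, -3.2, 3.1]
opening: 0.192
```

Request:
play_rows(steps=[[1.2, 1.2, -0.1, 0, 10], [2.6, 2.4, -0.1, 0, 10]])

```text
t: 30.15
tcp_pos: [0.5143, 0.4618, 0.1341]
tcp_rot: [-0.419, 1.532, 0.418]
force: [-5.1, -3.4, 2.2]
opening: 0.189
```

Resistances were 4.8, 5.4, 5.3 and 6.1 N, so this may be the start of contact. Smaller blocks now.

Request:
play_rows(steps=[[1.3, 1.0, -0.1, 0, 10], [2.8, 2.0, -0.1, 0, 10]])

```text
t: 30.35
tcp_pos: [0.5171, 0.464, 0.1339]
tcp_rot: [-0.419, 1.533, 0.418]
force: [-3.9, -1.8, 1.6]
opening: 0.19
```

Request:
play_rows(steps=[[1.4, 1.0, -0.1, 0, 10], [2.9, 1.9, -0.1, 0, 10]])

```text
t: 30.55
tcp_pos: [0.5199, 0.4659, 0.1338]
tcp_rot: [-0.419, 1.533, 0.418]
force: [-4.6, -1.7, 1.6]
opening: 0.189
```

Readings of 4.2 and 4.8 N, still only drag. Generating more rows.

```bash
python3 blk.py 540.5 431.4 -240.7 30
```

```text
start [520.9 466.3  -6.7]
-245.7 [[1.6, 0.8, -0.1, 0, 10], [3.1, 1.6, -0.1, 0, 10]]
-250.7 [[1.6, 0.6, -0.1, 0, 10], [3.3, 1.3, -0.2, 0, 10]]
-255.7 [[1.6, 0.5, -0.0, 0, 10], [3.3, 1.0, -0.1, 0, 10]]
-260.7 [[1.7, 0.4, -0.1, 0, 10], [3.4, 0.7, -0.1, 0, 10]]
-265.7 [[1.8, 0.2, -0.1, 0, 10], [3.5, 0.4, -0.2, 0, 10]]
-270.7 [[1.7, 0.1, -0.1, 0, 10], [3.5, 0.1, -0.1, 0, 10]]
-275.7 [[1.7, -0.1, -0.1, 0, 10], [3.5, -0.2, -0.2, 0, 10]]
-280.7 [[1.7, -0.2, -0.0, 0, 10], [3.4, -0.5, -0.1, 0, 10]]
-285.7 [[1.7, -0.4, -0.1, 0, 10], [3.4, -0.8, -0.1, 0, 10]]
-290.7 [[1.7, -0.5, -0.1, 0, 10], [3.3, -1.1, -0.2, 0, 10]]
-295.7 [[1.7, -0.6, -0.0, 0, 10], [3.2, -1.4, -0.1, 0, 10]]
-300.7 [[1.6, -0.7, -0.1, 0, 10], [3.1, -1.6, -0.2, 0, 10]]
-305.7 [[1.5, -0.9, -0.0, 0, 10], [2.9, -1.9, -0.1, 0, 10]]
-310.7 [[1.4, -1.1, -0.1, 0, 10], [2.8, -2.2, -0.1, 0, 10]]
-315.7 [[1.3, -1.1, -0.1, 0, 10], [2.5, -2.4, -0.2, 0, 10]]
-320.7 [[1.2, -1.2, -0.0, 0, 10], [2.4, -2.6, -0.1, 0, 10]]
-325.7 [[1.0, -1.3, -0.1, 0, 10], [2.0, -2.8, -0.1, 0, 10]]
-330.7 [[1.0, -1.4, -0.1, 0, 10], [1.9, -2.9, -0.2, 0, 10]]
-335.7 [[0.8, -1.6, -0.1, 0, 10], [1.6, -3.1, -0.1, 0, 10]]
-340.7 [[0.6, -1.6, -0.1, 0, 10], [1.3, -3.3, -0.2, 0, 10]]
-345.7 [[0.5, -1.6, -0.0, 0, 10], [1.0, -3.3, -0.1, 0, 10]]
-350.7 [[0.4, -1.7, -0.1, 0, 10], [0.7, -3.4, -0.1, 0, 10]]
-355.7 [[0.2, -1.8, -0.1, 0, 10], [0.4, -3.5, -0.2, 0, 10]]
-360.7 [[0.1, -1.7, -0.1, 0, 10], [0.1, -3.5, -0.1, 0, 10]]
-365.7 [[-0.1, -1.7, -0.1, 0, 10], [-0.2, -3.5, -0.2, 0, 10]]
-370.7 [[-0.2, -1.7, -0.0, 0, 10], [-0.5, -3.4, -0.1, 0, 10]]
-375.7 [[-0.4, -1.7, -0.1, 0, 10], [-0.8, -3.4, -0.1, 0, 10]]
-380.7 [[-0.5, -1.7, -0.1, 0, 10], [-1.1, -3.3, -0.2, 0, 10]]
-385.7 [[-0.6, -1.7, -0.0, 0, 10], [-1.4, -3.2, -0.1, 0, 10]]
-390.7 [[-0.7, -1.6, -0.1, 0, 10], [-1.6, -3.1, -0.2, 0, 10]]
```

Request:
play_rows(steps=[[1.6, 0.8, -0.1, 0, 10], [3.1, 1.6, -0.1, 0, 10]])

```text
t: 30.75
tcp_pos: [0.523, 0.4675, 0.1336]
tcp_rot: [-0.419, 1.533, 0.418]
force: [-3.6, -1.8, 0.6]
opening: 0.186
```

Request:
play_rows(steps=[[1.6, 0.6, -0.1, 0, 10], [3.3, 1.3, -0.2, 0, 10]])

```text
t: 30.95
tcp_pos: [0.5263, 0.469, 0.1335]
tcp_rot: [-0.419, 1.533, 0.418]
force: [-5.6, -1.0, 2.5]
opening: 0.194
```

Request:
play_rows(steps=[[1.6, 0.5, 0, 0, 10], [3.3, 1.0, -0.1, 0, 10]])

```text
t: 31.15
tcp_pos: [0.5296, 0.47, 0.1334]
tcp_rot: [-0.418, 1.532, 0.418]
force: [-5.0, -1.2, 1.2]
opening: 0.189
```

Request:
play_rows(steps=[[1.7, 0.4, -0.1, 0, 10], [3.4, 0.7, -0.1, 0, 10]])

```text
t: 31.35
tcp_pos: [0.533, 0.4708, 0.1332]
tcp_rot: [-0.418, 1.532, 0.418]
force: [-4.9, 0.5, 1.8]
opening: 0.189
```

Request:
play_rows(steps=[[1.8, 0.2, -0.1, 0, 10], [3.5, 0.4, -0.2, 0, 10]])

```text
t: 31.55
tcp_pos: [0.5365, 0.4713, 0.133]
tcp_rot: [-0.418, 1.532, 0.419]
force: [-5.7, -0.3, 1.5]
opening: 0.191
```

Request:
play_rows(steps=[[1.7, 0.1, -0.1, 0, 10], [3.5, 0.1, -0.1, 0, 10]])

```text
t: 31.75
tcp_pos: [0.54, 0.4715, 0.1329]
tcp_rot: [-0.418, 1.532, 0.419]
force: [-4.9, 0.7, 1.1]
opening: 0.189
```

Request:
play_rows(steps=[[1.7, -0.1, -0.1, 0, 10], [3.5, -0.2, -0.2, 0, 10]])

```text
t: 31.95
tcp_pos: [0.5435, 0.4714, 0.1328]
tcp_rot: [-0.418, 1.532, 0.419]
force: [-5.7, 1.3, 0.2]
opening: 0.189
```

Request:
play_rows(steps=[[1.7, -0.2, 0, 0, 10], [3.4, -0.5, -0.1, 0, 10]])

```text
t: 32.15
tcp_pos: [0.5469, 0.4709, 0.1326]
tcp_rot: [-0.418, 1.532, 0.419]
force: [-4.9, 0.8, 0.5]
opening: 0.192
```

Request:
play_rows(steps=[[1.7, -0.4, -0.1, 0, 10], [3.4, -0.8, -0.1, 0, 10]])

```text
t: 32.35
tcp_pos: [0.5503, 0.4702, 0.1325]
tcp_rot: [-0.418, 1.532, 0.419]
force: [-4.5, 2.0, 0.8]
opening: 0.19
```

Request:
play_rows(steps=[[1.7, -0.5, -0.1, 0, 10], [3.3, -1.1, -0.2, 0, 10]])

```text
t: 32.55
tcp_pos: [0.5537, 0.4692, 0.1323]
tcp_rot: [-0.418, 1.532, 0.419]
force: [-4.7, 2.1, 0.3]
opening: 0.189
```

Request:
play_rows(steps=[[1.7, -0.6, 0, 0, 10], [3.2, -1.4, -0.1, 0, 10]])

```text
t: 32.75
tcp_pos: [0.5569, 0.4678, 0.1322]
tcp_rot: [-0.418, 1.532, 0.419]
force: [-4.0, 2.8, 0.4]
opening: 0.189
```

Request:
play_rows(steps=[[1.6, -0.7, -0.1, 0, 10], [3.1, -1.6, -0.2, 0, 10]])

```text
t: 32.95
tcp_pos: [0.56, 0.4663, 0.132]
tcp_rot: [-0.418, 1.532, 0.419]
force: [-3.7, 2.6, 0.6]
opening: 0.191
```

Request:
play_rows(steps=[[1.5, -0.9, 0, 0, 10], [2.9, -1.9, -0.1, 0, 10]])

```text
t: 33.15
tcp_pos: [0.5629, 0.4644, 0.1319]
tcp_rot: [-0.417, 1.532, 0.419]
force: [-3.7, 2.3, 0.3]
opening: 0.19
```

Request:
play_rows(steps=[[1.4, -1.1, -0.1, 0, 10], [2.8, -2.2, -0.1, 0, 10]])

```text
t: 33.35
tcp_pos: [0.5657, 0.4623, 0.1318]
tcp_rot: [-0.418, 1.531, 0.419]
force: [-3.9, 2.7, -1.2]
opening: 0.192
```

Request:
play_rows(steps=[[1.3, -1.1, -0.1, 0, 10], [2.5, -2.4, -0.2, 0, 10]])

```text
t: 33.55
tcp_pos: [0.5683, 0.4599, 0.1316]
tcp_rot: [-0.417, 1.531, 0.42]
force: [-3.9, 3.2, 0.1]
opening: 0.196
```

Request:
play_rows(steps=[[1.2, -1.2, 0, 0, 10], [2.4, -2.6, -0.1, 0, 10]])

```text
t: 33.75
tcp_pos: [0.5706, 0.4575, 0.1315]
tcp_rot: [-0.417, 1.531, 0.42]
force: [-4.3, 4.4, 0.2]
opening: 0.187
```

Request:
play_rows(steps=[[1.0, -1.3, -0.1, 0, 10], [2.0, -2.8, -0.1, 0, 10]])

```text
t: 33.95
tcp_pos: [0.5727, 0.4549, 0.1315]
tcp_rot: [-0.417, 1.531, 0.42]
force: [-3.7, 5.1, -0.8]
opening: 0.186
```

Request:
play_rows(steps=[[1.0, -1.4, -0.1, 0, 10], [1.9, -2.9, -0.2, 0, 10]])

```text
t: 34.15
tcp_pos: [0.5746, 0.4521, 0.1314]
tcp_rot: [-0.417, 1.531, 0.42]
force: [-4.1, 6.4, -0.2]
opening: 0.192
```

Contact: resistances of 6.1, 6.3 and 7.6 N against about 4.9 N drag put the pad at about 64 N. One last 2.5° nudge.

Request:
play_rows(steps=[[0.4, -0.8, 0, 0, 10], [0.8, -1.6, -0.1, 0, 10]])

```text
t: 34.35
tcp_pos: [0.5754, 0.4507, 0.1314]
tcp_rot: [-0.417, 1.53, 0.42]
force: [-3.9, 6.3, 0.9]
opening: 0.191
```

Running resistance is 7.4 N, about 2.6 N above drag (roughly 65–70 N of pad). That is snug, so I relieve the arm, open and rise.

Request:
play_rows(steps=[[-0.5, 0.9, 0, 0, 10], [-0.5, 0.9, 0, 0, 10], [-0.5, 0.9, 0, 0, 10]])

```text
t: 34.65
tcp_pos: [0.5753, 0.4509, 0.1314]
tcp_rot: [-0.417, 1.53, 0.419]
force: [-3.5, 4.9, 0.7]
opening: 0.191
```

Request:
play_rows(steps=[[0, 0, 0, 0, 60], [0, 0, 0, 0, 60], [0, 0, 0, 0, 60], [0, 0, 0, 0, 60], [0, 0, 0, 0, 60], [0, 0, 0, 0, 60], [0, 0, 0, 0, 60]])

```text
t: 35.35
tcp_pos: [0.5758, 0.4501, 0.1314]
tcp_rot: [-0.418, 1.53, 0.418]
force: [0.7, -0.1, -0.5]
opening: 0.625
```

Request:
play_rows(steps=[[0, 0, 20, 0, 60], [0, 0, 50, 0, 60], [0, 0, 90, 0, 60], [0, 0, 120, 0, 60], [-40, -40, 130, 0, 60], [-75, -75, 130, 0, 60], [-110, -110, 130, 0, 60], [-140, -140, 130, 0, 60], [-140, -140, 130, 0, 60]])

```text
t: 36.25
tcp_pos: [0.4318, 0.3071, 0.262]
tcp_rot: [-0.418, 1.532, 0.417]
force: [0.5, 0.3, -0.2]
opening: 0.632
```

```bash
python3 - <<'E'
from blue import *
s=monitor.observe(); print(s['t'],s['tcp_pos'],s['force'],s['opening'])
snap('scene','s9.png'); snap('top','t9.png')
print(blue('pics/raw_s9.png',(280,220,310,245)))
a=cv2.imread('pics/raw_s9.png')[170:290,200:320]; b=cv2.imread('pics/raw_t9.png')[130:250,190:310]
f=lambda i:cv2.resize(i,(400,400),interpolation=cv2.INTER_CUBIC)
cv2.imwrite('pics/st9.png',np.hstack([f(a),f(b)]))
E
```

```text
36.25 [0.431768   0.30708215 0.26197667] [ 0.52262635  0.32260676 -0.18762018] 0.631964865010221
(60, np.float64(295.12), np.float64(232.95), np.int64(290), np.int64(300), np.int64(230), np.int64(236))
```

View pics/st9.png

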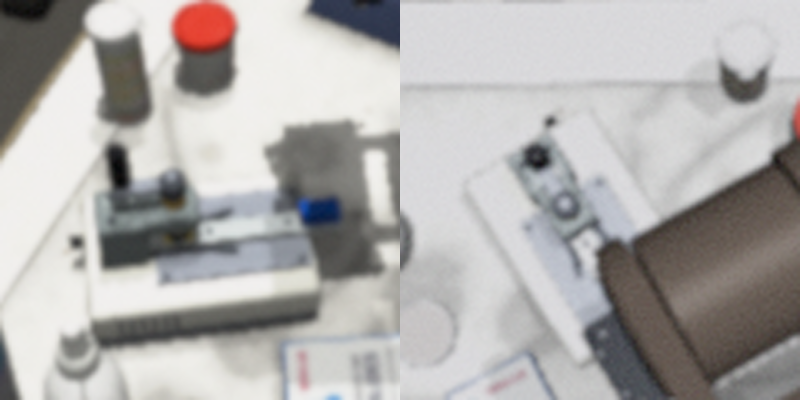

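The bar is unmoved in the guide (blue grip at the same pixels as before the press), the crank is at the snugged angle, the bystanders in view are in place, and the gripper is clear.

```bash
python3 -c "
from rig import bot; print(bot.close_job())"
```

```text
the job is handed in; nothing more can be done
None
```

I slid the largest bar window-first along the plate until it was fully home against the stop, and let go of it. I then turned the crank about 1.1 turns clockwise to a snug clamp and handed the job in. That was at about 36 s, with the robot touching nothing.

**Last checks that agreed**
- **Bar home:** it stopped dead after 80 mm of travel with about 15 N against the stop. Its grip measured −98.7 mm along the analyser, against −98 mm expected. The grip's pixels had not moved after the press.
- **Clamp:** the crank's drag averaged about 4.9 N. Contact came after roughly 390° of turning, and I stopped at about 7.5 N. That is about 2.6 N above the drag, or an estimated 65–70 N of pad force. This comes from noisy force readings, not a direct measurement.
- **Surroundings:** the cup, the tube and the part of the slide box in view stood where they had been in the final picture.

**What disagreed**
- **Finger tips:** the real tips sat about 26 mm above the reported TCP, so my first grasp closed above the bar's grip.
- **Pressing on the grip:** while finding that out, the closed finger tips pressed down on the grip with 75 N. That is below the 120 N wrist limit. The 40 N limit is stated for the arm and gripper body, and I could not confirm whether finger contact counts towards it. The bar did not visibly shift.
- **Cameras:** the two views differed from each other by about 3–5 mm, so I used averaged positions.

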